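# Line up the pin pots by size on the lace stall's display board

### The job

Set the four wooden pin pots out on the display board in order of size, one in the middle of each green round, with the smallest on the round next to the red heart and the largest at the other end. Keep the pots upright, let go of them all, and leave the little picture frame standing where it is.

Things in the scene. Friction and masses are not known exactly. Their poses are not given: they have to be found in the camera images.
- pot1_mid (a point): the smallest pin pot: a solid turned pot of brown wood with a thin brass band, closed by a fixed dark lid with a brass knob; 28 mm across, 46 mm high in all (straight round side up to 34 mm, the lid and knob are the last 12 mm). It starts standing on the table beyond the board, its z axis up. This point is its centre, half-way up (23 mm above its underside).
- pot2_mid (a point): the second smallest pin pot: a solid turned pot of brown wood with a thin brass band, closed by a fixed dark lid with a brass knob; 36 mm across, 58 mm high in all (straight round side up to 46 mm, the lid and knob are the last 12 mm). It starts standing on the table beyond the board, its z axis up. This point is its centre, half-way up (29 mm above its underside).
- pot3_mid (a point): the second largest pin pot: a solid turned pot of brown wood with a thin brass band, closed by a fixed dark lid with a brass knob; 44 mm across, 70 mm high in all (straight round side up to 58 mm, the lid and knob are the last 12 mm). It starts standing on the table beyond the board, its z axis up. This point is its centre, half-way up (35 mm above its underside).
- pot4_mid (a point): the largest pin pot: a solid turned pot of brown wood with a thin brass band, closed by a fixed dark lid with a brass knob; 52 mm across, 82 mm high in all (straight round side up to 70 mm, the lid and knob are the last 12 mm). It starts standing on the table beyond the board, its z axis up. This point is its centre, half-way up (41 mm above its underside).
- round_a: green round, the first of four alike along the board counted from the board's left (+y) end: a flat fixed disc 60 mm across and 3 mm thick on the 12 mm thick wooden display board (94 by 475 mm); rounds are 78 to 98 mm apart. Origin: centre of its underside, 3 mm below the surface the pot stands on; z up, y along the row (towards the left end).
- round_b: green round, the second of four alike along the board counted from the board's left (+y) end: a flat fixed disc 60 mm across and 3 mm thick on the 12 mm thick wooden display board (94 by 475 mm); rounds are 78 to 98 mm apart. Origin: centre of its underside, 3 mm below the surface the pot stands on; z up, y along the row (towards the left end).
- round_c: green round, the third of four alike along the board counted from the board's left (+y) end: a flat fixed disc 60 mm across and 3 mm thick on the 12 mm thick wooden display board (94 by 475 mm); rounds are 78 to 98 mm apart. Origin: centre of its underside, 3 mm below the surface the pot stands on; z up, y along the row (towards the left end).
- round_d: green round, the fourth of four alike along the board counted from the board's left (+y) end: a flat fixed disc 60 mm across and 3 mm thick on the 12 mm thick wooden display board (94 by 475 mm); rounds are 78 to 98 mm apart. Origin: centre of its underside, 3 mm below the surface the pot stands on; z up, y along the row (towards the left end).
- heart: red ceramic heart, fixed on the board at one end of the row (a white round tile with a blue spot is at the other end; which end is which changes): about 40 mm wide and 10 mm thick, about 76 mm from the nearest round. Origin: centre of its underside.
- frame: small standing picture frame, brass-coloured, 70 mm wide, 90 mm high, loose, standing on the table beyond the pots. Origin: on the table under the middle of the picture; z up.
Mind the look-alikes: they are no part of the job. Leave any blue look-alike of the part that bears pot1_mid alone.

How it is judged:
At the end, for the whole second after the job is handed in: The pots stand in order of size along the rounds, smallest next to the red heart: each within 12 mm of the middle of its own round, standing on it (height within 4 mm), upright within 0.1 rad and at rest; the picture frame stands upright (within 0.2 rad) within 30 mm of its starting place (((horizontal distance between heart and round_a below 0.11 m and horizontal distance between pot1_mid and round_a below 0.012 m and z of pot1_mid in the frame of round_a between 0.022 and 0.03 m and horizontal distance between pot2_mid and round_b below 0.012 m and z of pot2_mid in the frame of round_b between 0.028 and 0.036 m and horizontal distance between pot3_mid and round_c below 0.012 m and z of pot3_mid in the frame of round_c between 0.034 and 0.042 m and horizontal distance between pot4_mid and round_d below 0.012 m and z of pot4_mid in the frame of round_d between 0.04 and 0.048 m) or (horizontal distance between heart and round_d below 0.11 m and horizontal distance between pot1_mid and round_d below 0.012 m and z of pot1_mid in the frame of round_d between 0.022 and 0.03 m and horizontal distance between pot2_mid and round_c below 0.012 m and z of pot2_mid in the frame of round_c between 0.028 and 0.036 m and horizontal distance between pot3_mid and round_b below 0.012 m and z of pot3_mid in the frame of round_b between 0.034 and 0.042 m and horizontal distance between pot4_mid and round_a below 0.012 m and z of pot4_mid in the frame of round_a between 0.04 and 0.048 m)) and angle between each of pot1_mid, pot2_mid, pot3_mid, pot4_mid's own z axis and vertical below 0.1 rad and linear speed of each of pot1, pot2, pot3, pot4 below 0.02 m/s and angle between frame's own z axis and vertical below 0.2 rad and distance of frame from where it was at the start of the episode below 0.03 m); the robot touches nothing.
It fails at once if a pin pot is tipped over (leaning more than 0.7 rad) (angle between any of pot1_mid, pot2_mid, pot3_mid, pot4_mid's own z axis and vertical above 0.7 rad).
It fails at once if the picture frame is knocked over or pushed more than 30 mm (angle between frame's own z axis and vertical above 0.5 rad or distance of frame from where it was at the start of the episode above 0.03 m).
It also fails if it takes over 112 s, if anything falls off the work surface, if the arm or the gripper's body presses on something with over 40 N, if the wrist force passes 120 N, or if a joint passes its speed limit or range.

### The arm

A 6-joint arm with a two-finger parallel gripper is mounted at the origin on the work surface. World frame = base frame: x ahead of the robot, y to its left, z up, the work surface at z = 0. Lengths are in m, angles in rad, forces in N, time in s.
With the tool pointing down it reaches from about 0.25 to 0.775 m from the base axis. Payload 4 kg.
Tool frame: the origin (TCP) lies at the centre of the arm's flange, where the gripper is bolted on; the fingertips stand 199 mm ahead of it and the grasp point (between the pads) lies 180 mm ahead of it (robot.tcp_to_tips is the distance from the TCP to the fingertips, in m); z points along the fingers, y is the line along which they close (so a half turn about z gives the same grasp; the last joint's range is limited). The gripper opens to 94 mm and grips with 3 to 60 N. Pads are 16 mm wide; open, the fingers measure 119 mm over their backs; the gripper's body (75 mm by 177 mm) begins 78 mm behind the grasp point.
Start: joints at [1.003, 0.087, 1.371, -0, 1.684, -0.103], TCP at [0.247, 0.492, 0.405] pointing down, gripper open.
Joint ranges: [-3.1, 3.1], [-0.76, 2.03], [0.27, 2.55], [-1.08, 4.22], [0.17, 2.65], [-2.57, 2.57]. Speed limits (rad/s): [2.79, 2.79, 3.14, 3.14, 3.14, 3.14].

### API

Orientations are given as [roll, pitch, yaw] about the fixed x, y, z axes, in that order (R = Rz(yaw) Ry(pitch) Rx(roll)).
In Python, from bench import telemetry, snapshot, ticket, robot gives the robot as it stands.
- The arm moves only by the tool apply_moves, never from a script. Its argument "moves" is a list that holds one entry, the list of rows, each a list of 5 numbers: the shift along the tool's x, y, z in units of 50 mm (1.0 is 50 mm), then the turn about the tool's z in units of 10 degrees (1.0 is 10 degrees), then the closure, from 0 (fully open) to 1 (shut). A call has 1 to 10 rows; each row is the pose to reach, as a shift and turn from the pose commanded when the call began, along the tool's axes at that moment; what a row does not reach only later rows make up. A row lasts 1/8 s, in which the tool goes at most 62.5 mm and 10.7 degrees, less where a joint would pass 70% of its speed; a pose out of reach is approached as far as the arm can. A call with a gripper value outside its range is refused whole. The fingers move at their own pace and stop on an object; the grip force is fixed at half the most. Time passes only in rows, so rows that repeat a pose let the fingers close. It gives the time, the measured TCP pose, the force, the opening and the grip force at its end, in the units of the state.
- telemetry.get_obs(): the state, without advancing time (a new reading comes with each control period).
- snapshot(name): name is "side" or "top" or "wrist"; returns a dict with "image" (384x512x3 uint8, red, green, blue), "fovy" (degrees; the focal length in pixels is half the picture's height over the tangent of half this angle, whatever the lens; pixels are square), "cx", "cy" (the principal point, pixels), "R" (3x3) and "t" (3): a world point X has camera coordinates R X + t. Camera axes: x right, y down, z forward; pixel columns grow to the right and rows downward; lengths in m; the calibration is good to about 2 mm. The wrist camera is an equidistant fisheye: a pixel r from the principal point sees the ray r / f radians off the axis. A picture is of the moment at which its call begins. There is no depth.
- ticket.close_job(): hands the job in; it is judged then, once.
The state is a dict: "time": time; "joint_positions": joint angles; "qvel": joint speeds; "joint_torque": joint torques, N m; "tool_pos": TCP position; "ee_rot": TCP orientation; "wrist_force": force on the tool from outside, world axes, zero at the start; "wrist_torque": the same for the moment, N m; "width": finger opening in m; "finger_force": force on a finger pad.
Only numpy, scipy, OpenCV 4.12 (cv2) and the standard library are available. Lean on these libraries where they do the work, as an engineer would, in place of code of your own. Each camera call takes 0.05 s, during which the arm holds its last target. There are 200 camera calls.

## Working session

There is one attempt and no reset: what is moved stays moved. The work goes in short steps, Python scripts to look and compute and a tool call to move; the robot and the scene stay as the last step left them, time stands still between calls to the robot, and variables do not carry over. Pictures are saved under pics/ and viewed, at most 14 in all, crops included, and the job is handed in when it is done.

Besides the shell and the picture viewer there is one more tool, called after "Emit:" as name([rows], argument=value, ...), one row to a line, values as JSON. apply_moves: Moves the arm, as the interface text tells. Its arguments: {"type":"object","properties":{"moves":{"type":"array","items":{"type":"array","items":{"type":"array","items":{"type":"number"}}}}},"required":["moves"]}

```bash
mkdir -p pics; ls; python3 - <<'E'
from bench import telemetry, snapshot
import cv2
o=telemetry.get_obs(); print({k:o[k] for k in ('time','tool_pos','ee_rot','width','joint_positions')})
for n in ('top','side'):
    s=snapshot(n); cv2.imwrite(f'pics/{n}0.png',cv2.cvtColor(s['image'],cv2.COLOR_RGB2BGR)); print(n,s['fovy'],s['cx'],s['cy'],s['R'],s['t'])
E
```

```text
pics
{'time': 0.0, 'tool_pos': array([0.24648719, 0.49154667, 0.40350452]), 'ee_rot': array([-3.13940259e+00, -2.14808632e-04,  2.67674962e+00]), 'width': 0.09417325157270201, 'joint_positions': array([ 1.00287767e+00,  8.79480465e-02,  1.37226012e+00, -1.17486513e-05,
        1.68358503e+00, -1.03077168e-01])}
top 42.39846670108558 253.6590688655874 190.86186022417874 [[-0.00761374 -0.99990996  0.0110496 ]
 [-0.9854992   0.00562998 -0.16958663]
 [ 0.16950915 -0.01218056 -0.98545334]] [-0.01867233  0.60148192  1.20767458]
side 50.67404776371277 247.2236377485822 192.32049438284153 [[ 0.97327183 -0.22948475  0.00887073]
 [-0.12928362 -0.57941325 -0.80471487]
 [ 0.18980961  0.78205948 -0.59359522]] [-0.6031055   0.11415667  0.91578183]
```

View pics/top0.png

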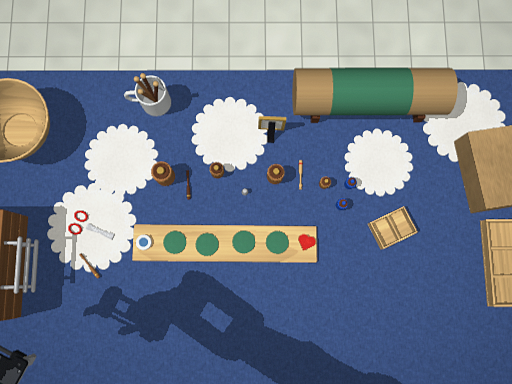

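View pics/side0.png

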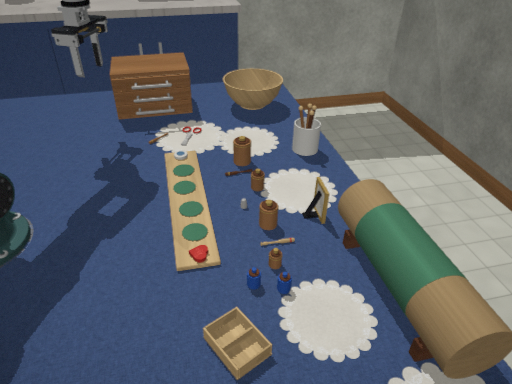

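The heart is at the board's right (−y) end, near (307,242), so pot1 goes on round_d. The brown pots in the top view are at (162,172), (217,170), (276,173) and (326,182). The blue look-alikes are at (350,183) and (344,204) and get left alone. Next I'll measure and confirm in an enlarged crop.

```bash
cat > h.py <<'E'
import numpy as np, cv2
from bench import telemetry, snapshot
def ray(s,u,v):
    f=192/np.tan(np.radians(s['fovy'])/2); d=np.array([(u-s['cx'])/f,(v-s['cy'])/f,1])
    return -s['R'].T@s['t'], s['R'].T@d
def atz(s,u,v,z):
    c,d=ray(s,u,v); return c+d*(z-c[2])/d[2]
def proj(s,X):
    f=192/np.tan(np.radians(s['fovy'])/2); p=s['R']@X+s['t']; return f*p[0]/p[2]+s['cx'],f*p[1]/p[2]+s['cy']
def rounds(s):
    hsv=cv2.cvtColor(s['image'],cv2.COLOR_RGB2HSV)
    m=cv2.inRange(hsv,(60,80,40),(95,255,255)); n,_,st,ce=cv2.connectedComponentsWithStats(m)
    return [(c,a[4]) for c,a in zip(ce[1:],st[1:]) if 150<a[4]<900]
E
python3 - <<'E'
from h import *
s=snapshot('top')
for c,a in rounds(s): print('round',c.round(1),a,atz(s,*c,0.015).round(4))
hsv=cv2.cvtColor(s['image'],cv2.COLOR_RGB2HSV)
m=cv2.inRange(hsv,(0,120,40),(20,255,255)); n,_,st,ce=cv2.connectedComponentsWithStats(m)
for c,a in zip(ce[1:],st[1:]):
    if a[4]>25 and 145<c[1]<255: print('brown/red',c.round(1),a)
S=snapshot('side')
a=cv2.cvtColor(s['image'],cv2.COLOR_RGB2BGR)[150:220,140:370]; cv2.imwrite('pics/crop1.png',cv2.resize(a,None,fx=3.45,fy=3.45,interpolation=2))
b=cv2.cvtColor(S['image'],cv2.COLOR_RGB2BGR)[130:300,220:320]; cv2.imwrite('pics/crop2.png',cv2.resize(b,None,fx=3.5,fy=3.5,interpolation=2))
E
```

```text
round [174.6 241.9] 391 [0.4757 0.1809 0.015 ]
round [243.5 241.5] 387 [0.4755 0.004  0.015 ]
round [206.7 244.1] 390 [0.4695 0.0986 0.015 ]
round [276.9 242. ] 379 [ 0.4736 -0.0821  0.015 ]
brown/red [ 33.2 148.4] [ 14 131  34  29  51]
brown/red [300.2 173.3] [299 161   3  28  44]
brown/red [163.  173.6] [152 162  23  24 371]
brown/red [216.5 170.1] [210 163  14  15 154]
brown/red [274.9 173.8] [267 164  17  20 243]
brown/red [187.8 186.2] [187 171   3  28  65]
brown/red [324.6 182.6] [319 177  12  12  87]
brown/red [490.4 208.4] [471 205  41   8  51]
brown/red [  9.8 243.2] [   0  209   28   77 1352]
brown/red [ 80.5 215.7] [ 74 211  14  11  65]
brown/red [ 74.5 228.6] [ 68 223  14  12  64]
brown/red [306.1 241.1] [298 234  18  17 211]
```

View pics/crop1.png

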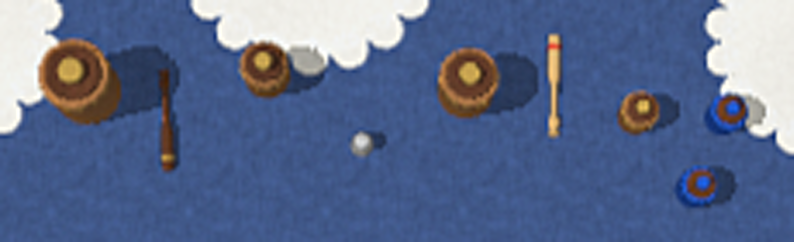

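View pics/crop2.png

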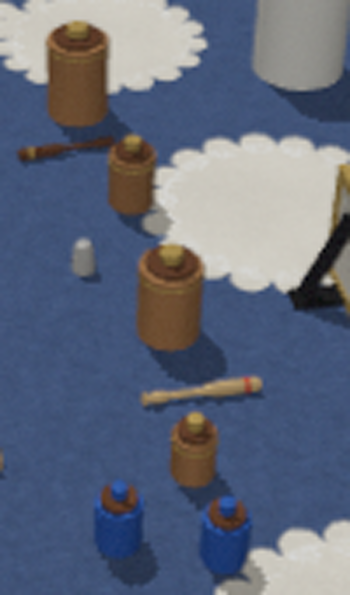

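The crops confirm four brown pots. In crop1 their knobs are at (70,69) largest, (263,61) second smallest, (469,72) second largest and (642,107) smallest. The two blue-bodied ones at (730,108) and (703,183) are the look-alikes.

```bash
python3 - <<'E'
from h import *
T=snapshot('top');S=snapshot('side')
K={4:((70,69),(78,32),.082),2:((263,61),(132,147),.058),3:((469,72),(172,256),.07),1:((642,107),(196,425),.046)}
for k,(a,b,h) in K.items():
    a=np.array(a)/3.45+[140-.36,150-.36]; b=np.array(b)/3.5+[220-.36,130-.36]
    print(k,atz(T,*a,h-.003).round(4),atz(S,*b,h-.003).round(4))
for c,a in rounds(S): print('side round',c.round(1),a,atz(S,*c,0.015).round(4))
# frame: top edge and foot
print('frame',atz(T,272,123,.085),atz(T,271,138,0.005))
E
```

```text
4 [0.6518 0.2116 0.079 ] [0.6517 0.2045 0.079 ]
2 [0.6623 0.0735 0.055 ] [0.662  0.0663 0.055 ]
3 [ 0.6506 -0.0784  0.067 ] [ 0.6506 -0.0828  0.067 ]
1 [ 0.6284 -0.2085  0.043 ] [ 0.6295 -0.2138  0.043 ]
side round [183.  169.9] 169 [0.4766 0.1785 0.015 ]
side round [184.  186.9] 206 [0.4706 0.0961 0.015 ]
side round [190.6 208.4] 254 [0.4766 0.0014 0.015 ]
side round [ 12.8 235.3] 872 [ 0.0743 -0.0078  0.015 ]
side round [194.4 231.4] 320 [ 0.475  -0.0848  0.015 ]
frame [ 0.76991931 -0.0701099   0.085     ] [ 0.75332332 -0.07099531  0.005     ]
```

Emit:
apply_moves([
  [[-13.1,-9.1,0,6.34,0.3],[-13.1,-9.1,0,6.34,0.3],[-13.1,-9.1,0,6.34,0.3],[-13.1,-9.1,0,6.34,0.3],[-13.1,-9.1,0,6.34,0.3],[-13.1,-9.1,0,6.34,0.3],[-13.1,-9.1,0,6.34,0.3],[-13.1,-9.1,0,6.34,0.3],[-13.1,-9.1,0,6.34,0.3],[-13.1,-9.1,0,6.34,0.3]],
])

```text
time: 1.55
tool_pos: [0.5462, -0.0592, 0.4048]
ee_rot: [3.141, -0.0, 1.57]
wrist_force: [0.3, 0.8, -0.0]
width: 0.0661
finger_force: 0.0
```

Emit:
apply_moves([
  [[-3.0,1.6,0,0,0.3],[-3.0,1.6,0,0,0.3],[-3.0,1.6,0,0,0.3],[-3.0,1.6,1,0,0.3],[-3.0,1.6,2,0,0.3],[-3.0,1.6,2,0,0.3],[-3.0,1.6,2,0,0.3]],
])

```text
time: 2.42
tool_pos: [0.626, -0.2073, 0.3068]
ee_rot: [3.139, 0.001, 1.57]
wrist_force: [0.4, 0.0, -0.9]
width: 0.0657
finger_force: 0.0
```

```bash
python3 - <<'E'
from h import *
W=snapshot('wrist'); print(W['fovy'],W['cx'],W['cy'],W['R'],W['t'])
o=telemetry.get_obs(); print(o['tool_pos'],o['ee_rot'])
cv2.imwrite('pics/w1.png',cv2.cvtColor(W['image'],cv2.COLOR_RGB2BGR))
E
```

```text
65.70646984690485 253.2790309708077 191.84466256279075 [[ 9.99996049e-01  2.82146935e-05  2.81097672e-03]
 [-6.64791666e-04 -9.69212258e-01  2.46225826e-01]
 [ 2.73138028e-03 -2.46226722e-01 -9.69208409e-01]] [-0.62693482 -0.20294887  0.24352146]
[ 0.62617445 -0.20729842  0.30809152] [3.13668884e+00 2.01659282e-03 1.57054190e+00]
```

View pics/w1.png

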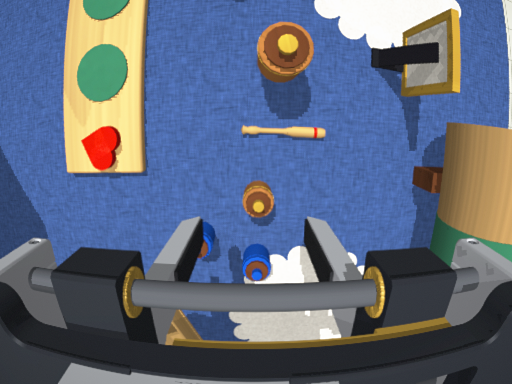

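The wrist view shows pot1's knob at (258,207) between the fingers. The blue look-alikes are at (205,240) and (257,262). I'll compute their offsets.

```bash
cat >> h.py <<'E'
def watz(s,u,v,z):
    f=192/np.tan(np.radians(s['fovy'])/2); p=np.array([u-s['cx'],v-s['cy']]); r=np.hypot(*p); th=r/f
    d=s['R'].T@np.array([*(p/r*np.sin(th)),np.cos(th)]); c=-s['R'].T@s['t']; return c+d*(z-c[2])/d[2]
E
python3 - <<'E'
from h import *
W=snapshot('wrist');T=snapshot('top')
print('pot1',watz(W,258.5,207.5,.043),'blueR',watz(W,257,273,.043),'pot3',watz(W,288,43,.067),'d',watz(W,102,72,.015))
print('blues top',atz(T,703/3.45+140,183/3.45+150,.043),atz(T,732/3.45+140,108/3.45+150,.043))
E
```

```text
pot1 [ 0.63220178 -0.2135549   0.043     ] blueR [ 0.63119503 -0.27856236  0.043     ] pot3 [ 0.65333116 -0.079339    0.067     ] d [ 0.47806986 -0.0840899   0.015     ]
blues top [ 0.56990153 -0.25282292  0.043     ] [ 0.62632762 -0.27669614  0.043     ]
```

Emit:
apply_moves([
  [[-0.1,0.08,0.3,0,0.3],[-0.1,0.08,1,0,0.3],[-0.1,0.08,1.6,0,0.3],[-0.1,0.08,1.95,0,0.3],[-0.1,0.08,1.95,0,0.3],[-0.1,0.08,1.95,0,0.75],[-0.1,0.08,1.95,0,0.9],[-0.1,0.08,1.95,0,0.9],[-0.1,0.08,1.95,0,0.9],[-0.1,0.08,1.95,0,0.9]],
])

```text
time: 3.82
tool_pos: [0.6296, -0.2122, 0.2077]
ee_rot: [3.141, 0.0, 1.57]
wrist_force: [-0.1, -0.1, 1.7]
width: 0.0273
finger_force: 30.0
```

Emit:
apply_moves([
  [[0,0,-0.5,0,0.9],[0,0,-1.5,0,0.9],[0,0,-2,0,0.9],[0.8,-1,-2,0,0.9],[1.6,-2,-2,0,0.9],[2.4,-2.9,-2,0,0.9],[2.57,-3.08,-1.7,0,0.9],[2.57,-3.08,-1.0,0,0.9],[2.57,-3.08,-0.6,0,0.9],[2.57,-3.08,-0.6,0,0.9]],
])

```text
time: 5.08
tool_pos: [0.4746, -0.0833, 0.2354]
ee_rot: [-3.137, -0.001, 1.57]
wrist_force: [-0.5, 0.5, 0.5]
width: 0.0275
finger_force: 30.0
```

Emit:
apply_moves([
  [[0,0,0.1,0,0.9],[0,0,0.2,0,0.9],[0,0,0.26,0,0.9],[0,0,0.26,0,0.9]],
])

```text
time: 5.58
tool_pos: [0.4755, -0.0836, 0.2241]
ee_rot: [-3.141, -0.0, 1.57]
wrist_force: [-0.1, -0.3, -0.1]
width: 0.0277
finger_force: 30.0
```

Emit:
apply_moves([
  [[0,0,0.03,0,0.9],[0,0,0.03,0,0.9],[0,0,0.03,0,0.6],[0,0,0.03,0,0.4],[0,0,0.03,0,0.3],[0,0,0.03,0,0.2],[0,0,-0.5,0,0.2],[0,0,-1.5,0,0.2],[0,0,-2,0,0.2],[0,0,-2,0,0.2]],
])

```text
time: 6.82
tool_pos: [0.4761, -0.0838, 0.3266]
ee_rot: [3.136, 0.002, 1.57]
wrist_force: [0.2, -0.5, -0.6]
width: 0.075
finger_force: 0.0
```

Emit:
apply_moves([
  [[0.07,1,-0.2,0,0.2],[0.07,2,-0.2,0,0.2],[0.07,3,-0.2,0,0.2],[0.07,3.5,-0.2,0,0.2],[0.07,3.5,-0.2,0,0.2],[0.07,3.5,-0.2,0,0.2]],
])

```text
time: 7.58
tool_pos: [0.6498, -0.0802, 0.3325]
ee_rot: [-3.138, -0.001, 1.57]
wrist_force: [0.3, 0.2, -0.4]
width: 0.0751
finger_force: 0.0
```

```bash
python3 - <<'E'
from h import *
W=snapshot('wrist'); o=telemetry.get_obs(); print(o['tool_pos'],o['ee_rot'],o['width'])
i=cv2.cvtColor(W['image'],cv2.COLOR_RGB2BGR)
cv2.imwrite('pics/w2.png',cv2.resize(i[:260],None,fx=1.5,fy=1.5))
T=snapshot('top')['image'];cv2.imwrite('pics/t2.png',cv2.resize(cv2.cvtColor(T,cv2.COLOR_RGB2BGR)[140:270,130:370],None,fx=3,fy=3))
E
```

```text
[ 0.64962314 -0.08021817  0.33327168] [-3.13950730e+00 -3.84442110e-04  1.57011847e+00] 0.07515610491069676
```

View pics/w2.png

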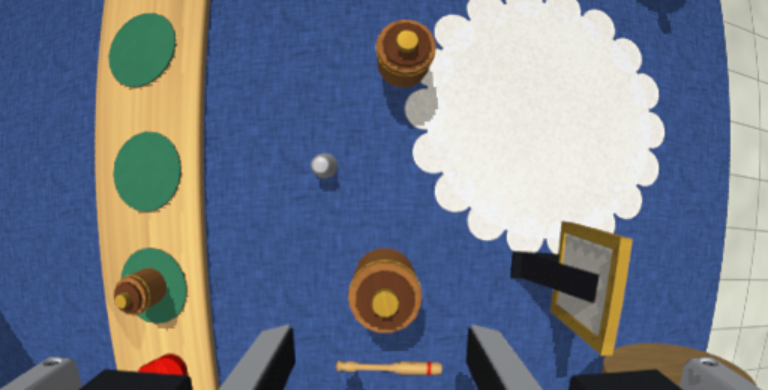

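View pics/t2.png

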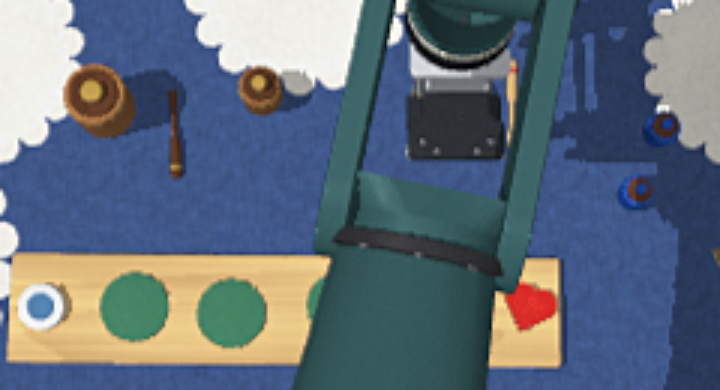

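The wrist view shows pot1 standing on round d at (140,290), pot3's knob at (386,303) centred between the fingers, and the frame's foot at (515,265), clear to the right.

```bash
python3 - <<'E'
from h import *
W=snapshot('wrist')
for n,u,v,z in (('p3',386,303,.068),('c',147,172,.015),('b',142,50,.015),('p2',407,41,.056),('foot',514,275,0.0),('pot1knob',122,300,.059),('frametopnear',607,350,.09),('frametopfar',562,225,.09)): print(n,watz(W,u/1.5,v/1.5,z).round(4))
E
```

```text
p3 [ 0.653  -0.0811  0.068 ]
c [0.4792 0.0018 0.015 ]
b [0.4734 0.0961 0.015 ]
p2 [0.6652 0.0722 0.056 ]
foot [ 0.7494 -0.0795  0.    ]
pot1knob [ 0.4757 -0.0828  0.059 ]
frametopnear [ 0.7852 -0.1049  0.09  ]
frametopfar [ 0.7469 -0.0319  0.09  ]
```

Emit:
apply_moves([
  [[0,0.04,0.5,0,0.2],[0,0.04,1.3,0,0.2],[0,0.04,2,0,0.2],[0,0.04,2.3,0,0.2],[0,0.04,2.3,0,0.2],[0,0.04,2.3,0,0.5],[0,0.04,2.3,0,0.75],[0,0.04,2.3,0,0.75],[0,0.04,2.3,0,0.75],[0,0.04,2.3,0,0.75]],
])

```text
time: 8.98
tool_pos: [0.6527, -0.0803, 0.2201]
ee_rot: [3.14, 0.0, 1.57]
wrist_force: [-0.7, 0.5, 4.5]
width: 0.0436
finger_force: 30.0
```

Emit:
apply_moves([
  [[0,0,-0.5,0,0.75],[0,0,-1.5,0,0.75],[0,-0.5,-2.2,0,0.75],[0.8,-1.2,-2.4,0,0.75],[1.6,-2,-2.4,0,0.75],[2.4,-2.8,-2.4,0,0.75],[3.2,-3.5,-2.2,0,0.75],[3.54,-3.62,-1.4,0,0.75],[3.54,-3.62,-0.6,0,0.75],[3.54,-3.62,-0.5,0,0.75]],
])

```text
time: 10.22
tool_pos: [0.4699, 0.097, 0.2408]
ee_rot: [-3.134, 0.001, 1.571]
wrist_force: [-0.7, -0.9, -1.2]
width: 0.0439
finger_force: 30.0
```

Emit:
apply_moves([
  [[0,0,0.08,0,0.75],[0,0,0.14,0,0.75],[0,0,0.18,0,0.75],[0,0,0.18,0,0.75]],
])

```text
time: 10.72
tool_pos: [0.4719, 0.0968, 0.2357]
ee_rot: [3.141, -0.0, 1.57]
wrist_force: [0.7, 0.2, -0.9]
width: 0.0435
finger_force: 30.0
```

Emit:
apply_moves([
  [[0,0,0.02,0,0.75],[0,0,0.02,0,0.75],[0,0,0.02,0,0.5],[0,0,0.02,0,0.3],[0,0,0.02,0,0.2],[0,0,0.02,0,0.2],[0,0,-0.5,0,0.2],[0,0,-1.5,0,0.2],[0,0,-2,0,0.2],[0,0,-2,0,0.2]],
])

```text
time: 11.98
tool_pos: [0.4722, 0.0969, 0.3376]
ee_rot: [3.136, -0.001, 1.57]
wrist_force: [0.0, -0.4, -0.6]
width: 0.0752
finger_force: 0.0
```

Emit:
apply_moves([
  [[-0.1,1,0,0,0.2],[-0.3,2,0,0,0.2],[-0.5,3,0,0,0.2],[-0.5,3.8,0,0,0.2],[-0.5,3.8,0,0,0.2],[-0.5,3.8,0,0,0.2]],
])

```text
time: 12.72
tool_pos: [0.6611, 0.0718, 0.333]
ee_rot: [-3.138, -0.0, 1.57]
wrist_force: [0.6, -0.4, 0.9]
width: 0.0752
finger_force: 0.0
```

```bash
python3 - <<'E'
from h import *
W=snapshot('wrist'); o=telemetry.get_obs(); print(o['tool_pos'],o['ee_rot'],o['width'])
i=cv2.cvtColor(W['image'],cv2.COLOR_RGB2BGR)
cv2.imwrite('pics/w3.png',cv2.resize(i[:260],None,fx=1.5,fy=1.5))
E
```

```text
[0.66079805 0.07193647 0.3340193 ] [-3.13915145e+00 -6.41549611e-05  1.57055344e+00] 0.07496300841555932
```

View pics/w3.png

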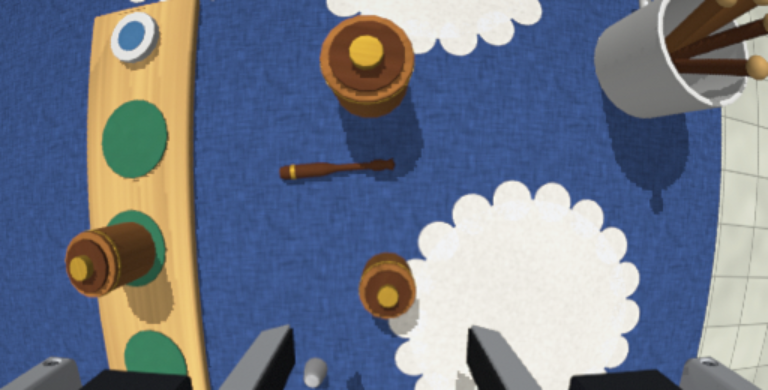

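The wrist view shows pot3 upright on round b at (110,255), pot2's knob at (388,296), pot4's knob at (366,52) and round a at (135,140). A metal thimble at (316,372) is near the left finger.

```bash
python3 - <<'E'
from h import *
W=snapshot('wrist')
for n,u,v,z in (('p2',388,297,.056),('a',135,140,.015),('p4',366,53,.08),('thimble',314,375,.02),('thimble base',316,355,.0),('p3knob',79,269,.083)): print(n,watz(W,u/1.5,v/1.5,z).round(4))
E
```

```text
p2 [0.6652 0.0712 0.056 ]
a [0.4797 0.1788 0.015 ]
p4 [0.653  0.2098 0.08  ]
thimble [0.6119 0.0018 0.02  ]
thimble base [0.611  0.0094 0.    ]
p3knob [0.4708 0.0959 0.083 ]
```

Emit:
apply_moves([
  [[0,0.05,0.5,0,0.2],[0,0.05,1.3,0,0.2],[0,0.05,2,0,0.2],[0,0.05,2.4,0,0.2],[0,0.05,2.4,0,0.2],[0,0.05,2.4,0,0.5],[0,0.05,2.4,0,0.8],[0,0.05,2.4,0,0.8],[0,0.05,2.4,0,0.8],[0,0.05,2.4,0,0.8]],
])

```text
time: 14.08
tool_pos: [0.6643, 0.0718, 0.2156]
ee_rot: [3.141, -0.0, 1.57]
wrist_force: [0.8, 0.3, 0.4]
width: 0.0356
finger_force: 30.0
```

Emit:
apply_moves([
  [[0,0,-0.5,0,0.8],[0,0,-1.5,0,0.8],[-0.3,-0.5,-2.2,0,0.8],[-0.7,-1.2,-2.4,0,0.8],[-1.2,-2,-2.4,0,0.8],[-1.39,-3,-2.4,0,0.8],[-1.39,-3.75,-2.2,0,0.8],[-1.39,-3.75,-1.4,0,0.8],[-1.39,-3.75,-0.6,0,0.8],[-1.39,-3.75,-0.5,0,0.8]],
])

```text
time: 15.32
tool_pos: [0.475, 0.0025, 0.2371]
ee_rot: [-3.135, -0.001, 1.57]
wrist_force: [0.4, -0.3, -0.2]
width: 0.0358
finger_force: 30.0
```

Emit:
apply_moves([
  [[0,0,0.08,0,0.8],[0,0,0.14,0,0.8],[0,0,0.18,0,0.8],[0,0,0.18,0,0.8]],
])

```text
time: 15.82
tool_pos: [0.4768, 0.0024, 0.2317]
ee_rot: [3.141, 0.0, 1.57]
wrist_force: [-0.6, 0.4, -0.8]
width: 0.0353
finger_force: 30.0
```

Emit:
apply_moves([
  [[0,0,0.02,0,0.8],[0,0,0.02,0,0.8],[0,0,0.02,0,0.5],[0,0,0.02,0,0.3],[0,0,0.02,0,0.1],[0,0,0.02,0,0.1],[0,0,-0.5,0,0.1],[0,0,-1.5,0,0.1],[0,0,-2.2,0,0.1],[0,0,-2.2,0,0.1]],
])

```text
time: 17.08
tool_pos: [0.4773, 0.0023, 0.3447]
ee_rot: [3.134, 0.001, 1.57]
wrist_force: [-1.0, 0.5, -0.4]
width: 0.0845
finger_force: 0.0
```

Emit:
apply_moves([
  [[0.7,0.8,0,0,0.1],[1.5,1.6,0,0,0.1],[2.3,2.4,0,0,0.1],[3.2,3,0,0,0.1],[4.0,3.5,0,0,0.1],[4.13,3.5,0,0,0.1],[4.13,3.5,0,0,0.1],[4.13,3.5,0,0,0.1]],
])

```text
time: 18.08
tool_pos: [0.6513, 0.2076, 0.3409]
ee_rot: [-3.141, 0.001, 1.569]
wrist_force: [0.4, -0.0, 0.8]
width: 0.0847
finger_force: 0.0
```

```bash
python3 - <<'E'
from h import *
W=snapshot('wrist'); o=telemetry.get_obs(); print(o['tool_pos'],o['ee_rot'],o['width'])
i=cv2.cvtColor(W['image'],cv2.COLOR_RGB2BGR)
cv2.imwrite('pics/w4.png',cv2.resize(i[:260],None,fx=1.5,fy=1.5))
E
```

```text
[0.65129465 0.2074774  0.34140548] [-3.14157244e+00  3.09396296e-04  1.56879371e+00] 0.08467462780679194
```

View pics/w4.png

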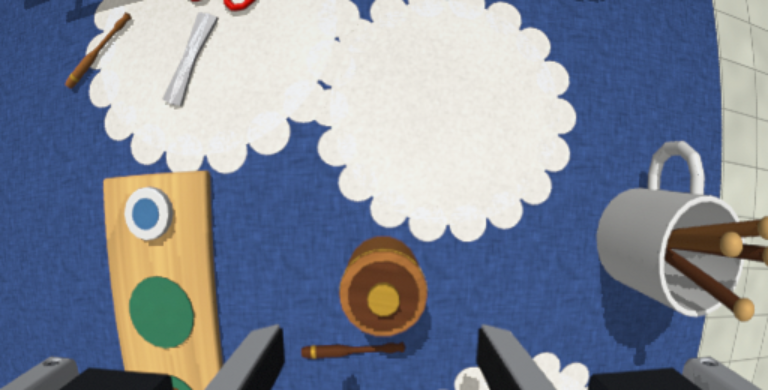

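Pot4's knob is at (384,300), round a is at (161,312), the mug's near wall is at (600,240), and a dark rod lies behind the pot at (353,350).

```bash
python3 - <<'E'
from h import *
W=snapshot('wrist'); T=snapshot('top')
for n,u,v,z in (('p4',384,301,.08),('a',161,312,.015),('mugbase',598,238,.0),('mugrim',666,280,.09),('rod',402,348,.008),('rodL',305,352,.008)): print(n,watz(W,u/1.5,v/1.5,z).round(4))
print('mug top-near rim',atz(T,152,113,.0),atz(T,152,113,.1))
E
```

```text
p4 [0.6538 0.2089 0.08  ]
a [0.4792 0.1808 0.015 ]
mugbase [0.824  0.2367 0.    ]
mugrim [0.8297 0.2238 0.09  ]
rod [0.6681 0.1512 0.008 ]
rodL [0.5939 0.1476 0.008 ]
mug top-near rim [0.82638467 0.25120676 0.        ] [0.792455   0.23119978 0.1       ]
```

Emit:
apply_moves([
  [[0.02,0.03,0.5,0,0.1],[0.02,0.03,1.3,0,0.1],[0.02,0.03,2,0,0.1],[0.02,0.03,2.3,0,0.1],[0.02,0.03,2.3,0,0.1],[0.02,0.03,2.3,0,0.4],[0.02,0.03,2.3,0,0.65],[0.02,0.03,2.3,0,0.65],[0.02,0.03,2.3,0,0.65],[0.02,0.03,2.3,0,0.65]],
])

```text
time: 19.48
tool_pos: [0.6533, 0.2099, 0.2271]
ee_rot: [3.14, -0.0, 1.57]
wrist_force: [-1.1, 0.0, 2.5]
width: 0.0515
finger_force: 30.0
```

Emit:
apply_moves([
  [[0,0,-0.5,0,0.65],[0,0,-1.5,0,0.65],[0,-0.5,-2.2,0,0.65],[-0.3,-1.2,-2.4,0,0.65],[-0.6,-2,-2.4,0,0.65],[-0.6,-3,-2.4,0,0.65],[-0.6,-3.53,-2.2,0,0.65],[-0.6,-3.53,-1.4,0,0.65],[-0.6,-3.53,-0.6,0,0.65],[-0.6,-3.53,-0.5,0,0.65]],
])

```text
time: 20.72
tool_pos: [0.4751, 0.1795, 0.2475]
ee_rot: [-3.134, 0.002, 1.57]
wrist_force: [-0.1, 0.3, -1.1]
width: 0.0516
finger_force: 30.0
```

Emit:
apply_moves([
  [[0,0,0.08,0,0.65],[0,0,0.14,0,0.65],[0,0,0.18,0,0.65],[0,0,0.18,0,0.65]],
])

```text
time: 21.22
tool_pos: [0.4769, 0.1799, 0.2428]
ee_rot: [3.141, -0.0, 1.57]
wrist_force: [0.8, -0.1, -1.8]
width: 0.0517
finger_force: 30.0
```

Release, lift, then move the arm left and clear of the views.

Emit:
apply_moves([
  [[0,0,0.02,0,0.65],[0,0,0.02,0,0.65],[0,0,0.02,0,0.4],[0,0,0.02,0,0.2],[0,0,0.02,0,0.1],[0,0,0.02,0,0.1],[0,0,-0.5,0,0.1],[0,0,-1.5,0,0.1],[0,0,-2.5,0,0.1],[0,0,-3,0,0.1]],
])

```text
time: 22.48
tool_pos: [0.4769, 0.1799, 0.3958]
ee_rot: [3.136, -0.001, 1.57]
wrist_force: [-0.4, 0.1, 0.5]
width: 0.0844
finger_force: 0.0
```

Emit:
apply_moves([
  [[1,-1,0,0,0.1],[2,-2,0,0,0.1],[3,-3,0,0,0.1],[4,-4,0,0,0.1],[5,-4.4,0,0,0.1],[6,-4.6,0,0,0.1],[6,-4.6,0,0,0.1],[6,-4.6,0,0,0.1],[6,-4.6,0,0,0.1]],
])

```text
time: 23.6
tool_pos: [0.2475, 0.4789, 0.3923]
ee_rot: [3.141, 0.0, 1.569]
wrist_force: [-0.0, -1.0, 0.1]
width: 0.0849
finger_force: 0.0
```

```bash
python3 - <<'E'
from h import *
o=telemetry.get_obs(); print(o['tool_pos'],o['width'],o['time'])
T=snapshot('top');S=snapshot('side')
a=cv2.resize(cv2.cvtColor(T['image'],cv2.COLOR_RGB2BGR)[200:270,130:325],None,fx=4,fy=4,interpolation=2)
b=cv2.resize(cv2.cvtColor(S['image'],cv2.COLOR_RGB2BGR)[120:270,140:340],None,fx=2,fy=2,interpolation=2)
c=np.zeros((a.shape[0]+b.shape[0],a.shape[1],3),np.uint8); c[:a.shape[0]]=a; c[a.shape[0]:,:b.shape[1]]=b
cv2.imwrite('pics/end.png',c)
E
```

```text
[0.24754915 0.47893185 0.39229319] 0.08487332628871021 23.6
```

View pics/end.png

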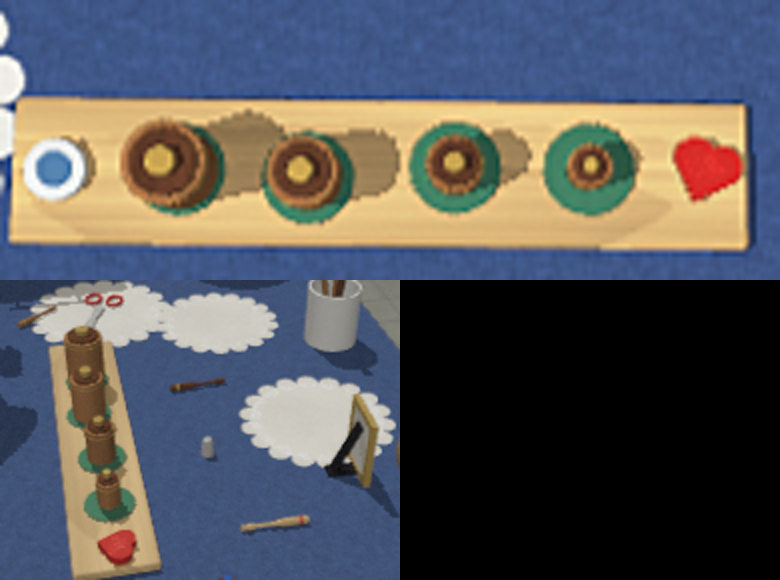

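All four pots stand upright on the rounds. In the top half of the picture the knobs are at (159,160), (300,170), (454,161) and (590,165). The frame is standing untouched. One numeric check before handing in.

```bash
python3 - <<'E'
from h import *
T=snapshot('top')
for u,v,h,r in ((159,160,.082,(.4757,.1809)),(300,170,.07,(.4695,.0986)),(454,161,.058,(.4755,.004)),(590,165,.046,(.4736,-.0821))):
    p=atz(T,u/4+130-.375,v/4+200-.375,.015+h-.002)[:2]; print(p.round(4),((p-r)*1000).round(1))
E
```

```text
[0.4758 0.1818] [0.1 0.9]
[0.4701 0.098 ] [ 0.6 -0.6]
[0.4757 0.0044] [0.2 0.4]
[ 0.4735 -0.08  ] [-0.1  2.1]
```

```bash
python3 -c "
from bench import ticket; print(ticket.close_job())"
```

```text
the job is handed in; nothing more can be done
None
```

All four pots stand upright on the rounds in size order, smallest next to the red heart. My last top-view check put each about 2 mm or less from its round's centre. The frame was left standing and untouched, and the job is handed in; the hand-in call gave no verdict.

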